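# Clip a circuit board into the inspection slide and hold it at the camera mark

## Task

Take the green circuit board with the red heat-sink bar out of the rack and push it fully down, upright and centred along the clip, into the sprung clip on the inspection slide, component side facing the small inspection camera, and let go of it. Then pull the spring-return slide out by its black handle until its red pointer lines up with the black line on the camera's yellow index plate, and keep it there: finish while still holding the handle, with the board standing in the clip untouched. Leave the blue boards and the other things on the bench where they are.

Things in the scene. Friction and masses are not known exactly. Their poses are not given: they have to be found in the camera images.
- board_grip (a point): Green board to inspect (90 g), upright in one rack slot: 64 (x) x 4 (y) x 60 mm (z, up), with a red heat-sink bar 60 x 14 x 18 mm on its top edge, 75 mm tall in all. Point: centre of the red bar, 66 mm above the board's lower edge; grip the bar across its 14 mm (y). The component side faces its -y. Lift it straight up at least 30 mm to clear the slot walls.
- board_face (a point): Point on the green board's component side (black and white chips up to 7 mm from the mid-plane, 31 to 49 mm above the lower edge): 7 mm from the mid-plane along the board's -y, 38 mm above its lower edge. The lower edge is rounded.
- clip (a point): Sprung clip on the slide, 50 mm long along x: centre of its floor, 27 mm above the table, on the mid-plane of a clipped board. x along the slide (pulls out to -x), z up, camera on the -y side. A clipped board stands on this floor, its bar centre 66 mm above this point, its axes the same way as these. Steel fixed jaw on the -y side, orange sprung jaw on +y.
- jaw (a joint): Opening of the orange jaw, hinged at its foot, in rad: 0 closed and empty, 0.1 with the board in. Both jaws flare outward from 20 to 33 mm above the clip floor, a funnel about 16 mm wide; a board pushed straight down (about 5 to 20 N) opens the jaw, which closes on it.
- handle (a point): Centre of the slide's upright black round handle, 26 mm in diameter, 45 mm tall (top 22 mm above this point, 117 mm above the table) on a 16 mm steel stem, 95 mm from the clip along the slide's -x. Grip it from above at any yaw. Same axes as clip.
- slide (a joint): How far the slide is pulled out, in m: 0 at rest, stop at 0.13. It moves along -x of clip. A spring pulls it back: about 4 N at rest, 0.5 N more for each 10 mm pulled out; it springs back if let go.
- pointer (a point): Tip of the slide's red pointer (8 mm wide), which sticks out on the camera side at the middle of the clip. Same axes as clip; moves with the slide.
- index (a point): Slide-side end of the black line (4 mm wide) on the yellow index plate of the white inspection camera (fixed, on the slide's -y side, 97 mm tall, front 115 mm from the slide's middle line, its place along the slide differs each time). x parallel to the slide's. At the mark the pointer's x in this frame is 0; that takes 50 to 100 mm of pull.
- jig: The slide's fixed grey base, 320 x 90 mm; the table-level origin lies below the middle line, 40 mm to -x of the resting clip. The slide runs along its x.
- rack: Fixed black board rack 90 x 220 x 26 mm, origin at the centre of its underside; three slots along its x, at its y = -75, 0 and 75 mm, slot floor 8 mm above the table.
- blue1_grip (a point): One of the two blue boards in the rack with plain aluminium bars, not to be moved: same shape as the green one; point at the bar's centre.
- blue2_grip (a point): The other of the two blue boards in the rack with plain aluminium bars, not to be moved: same shape as the green one; point at the bar's centre.
- driver: Loose screwdriver, orange handle, 170 mm long, lying beyond the rack; to be left alone.
- flux: Loose white bottle, 44 mm in diameter, 100 mm tall, origin under its base; to be left alone.
- tape: Loose yellow roll of tape, 84 mm in diameter, 24 mm tall, lying near the robot, origin under its centre; to be left alone.
- wipes: Loose white jar with a green cap, 70 mm in diameter, 110 mm tall, origin under its base; to be left alone.
Mind the look-alikes: they are no part of the job. There is more than one size of the part that bears board_grip; the job needs the larger. What is shaped like the part that bears index but orange or turquoise is not meant.

How it is judged (in metres and radians):
On the way:
1. The green board stands fully down in the clip, released, with the slide still at rest (x of board_grip in the frame of clip between -0.012 and 0.012 m and y of board_grip in the frame of clip between -0.006 and 0.006 m and z of board_grip in the frame of clip between 0.06 and 0.07 m and angle between board_grip's own z axis and vertical below 0.1 rad and y of board_face in the frame of clip below -0.003 m and value of joint jaw above 0.06 rad and contact force between each of the arm, the fingers and board below 0.1 N and value of joint slide below 0.015 m), for 0.2 s.
At the end, for the whole second after the job is handed in: Robot holds the slide out (3 N or more on it), still, pointer within 5 mm of the index line; the green board is in the closed clip, upright within 0.1 rad, within 12 mm of its middle, fully down within 4 mm, components to the camera, untouched by the robot (x of board_grip in the frame of clip between -0.012 and 0.012 m and y of board_grip in the frame of clip between -0.006 and 0.006 m and z of board_grip in the frame of clip between 0.06 and 0.07 m and angle between board_grip's own z axis and vertical below 0.1 rad and y of board_face in the frame of clip below -0.003 m and value of joint jaw above 0.06 rad and contact force between each of the arm, the fingers and board below 0.1 N and x of pointer in the frame of index between -0.005 and 0.005 m and velocity of joint slide between -0.01 and 0.01 m/s and contact force between any of the fingers, the arm and slide above 3 N); the arm keeps its last pose, push and grip.
It fails at once if A blue board or another thing on the bench is moved by more than 30 mm (distance of any of blue1_grip, blue2_grip, driver, flux, tape, wipes from where it was at the start of the episode above 0.03 m).
It fails at once if A blue board, the bottle or the jar is tipped over (angle between any of blue1_grip, blue2_grip, flux, wipes's own z axis and vertical above 0.5 rad).
It also fails if it takes over 64 s, if anything falls off the work surface, if the arm or the gripper's body presses on something with over 40 N, if the wrist force passes 120 N, or if a joint passes its speed limit or range.

## Robot

A 6-joint arm with a two-finger parallel gripper is mounted at the origin on the work surface. World frame = base frame: x ahead of the robot, y to its left, z up, the work surface at z = 0. Lengths are in m, angles in degrees, forces in N, time in s.
With the tool pointing down it reaches from about 0.325 to 0.85 m from the base axis. Payload 15.5 kg.
Tool frame: the origin (TCP) lies midway between the tips of the shut fingers; the grasp point (between the pads) lies 19 mm behind it (env.grip_point_offset is the distance from the TCP to the grasp point, in m); z points along the fingers, y is the direction in which the jaws open and shut (so a half turn about z gives the same grasp; the last joint's range is limited). The gripper opens to 91 mm and grips with 3 to 60 N. Pads are 32 mm wide; open, the fingers measure 118 mm over their backs; the gripper's body (76 mm by 178 mm) begins 60 mm behind the grasp point.
Start: joints at [-78.81, 28.281, 77.091, -0, 74.628, -5.472], TCP at [0.179, -0.599, 0.214] pointing down, gripper open.
Joint ranges: [-166.48, 166.48], [-47.26, 123.95], [12.59, 153.08], [-70.14, 250.14], [6.76, 159.57], [-176.63, 176.63]. Speed limits (degrees/s): [108.29, 108.29, 147.25, 172.46, 172.46, 172.46].

## Interface

Orientations are given as [roll, pitch, yaw] about the fixed x, y, z axes, in that order (R = Rz(yaw) Ry(pitch) Rx(roll)).
In Python, from bench import telemetry, viewer, ticket, env gives the robot as it stands.
- The arm moves only by the tool move_arm, never from a script. Its argument "steps" is a list of rows, each a list of 7 numbers: the shift along the tool's x, y, z in mm, then the turn, a rotation vector about the tool's x, y, z in rad, then the closure, from -1 (fully open) to 1 (shut), so that 0 is half open. In form: [[dx, dy, dz, wx, wy, wz, fingers], ...]. A call has 1 to 8 rows; each row shifts and turns the commanded pose from where the row before left it, along the tool's axes as they then stand; what a row does not reach is not made up. A row lasts 1/8 s, in which the tool goes at most 62.5 mm and 10.7 degrees, less where a joint would pass 70% of its speed; a pose out of reach is approached as far as the arm can. A call with a gripper value outside its range is refused whole. The fingers move at their own pace and stop on an object; "newtons" is the grip in N (left out, the last holds). Time passes only in rows, so rows that do not move let the fingers close. It gives the time, the measured TCP pose, the force and the opening at its end, in the units of the state.
- telemetry.get_state(): the state, without advancing time (a new reading comes with each control period).
- viewer.capture(name): name is "scene" or "side" or "wrist"; returns a dict with "image" (420x560x3 uint8, red, green, blue), "camera_matrix" (3x3 intrinsics, pixels), "pose" (4x4, takes a point from camera to world coordinates); the wrist camera has in their place "hand_eye" (4x4, takes a point from camera to tool coordinates, whose origin is the TCP and whose axes are the flange's). Camera axes: x right, y down, z forward; pixel columns grow to the right and rows downward; lengths in m; the calibration is good to about 2 mm. A picture is of the moment at which its call begins: read the wrist's pose just before it. There is no depth.
- ticket.hand_in(): hands the job in, once; it reports no verdict.
The state is a dict: "clock": time; "qpos": joint angles; "qvel": joint speeds; "tau": joint torques, N m; "ee_pos": TCP position; "orientation": TCP orientation; "wrist_force": force on the tool from outside, world axes, zero at the start; "moment": the same for the moment, N m; "finger_gap": finger opening in m.
Only numpy, scipy, OpenCV 4.12 (cv2) and the standard library are available. Lean on these libraries where they do the work, as an engineer would, in place of code of your own. Each camera call takes 0.05 s, during which the arm holds its last target.

## Working session

There is one attempt and no reset: what is moved stays moved. The work goes in short steps, Python scripts to look and compute and a tool call to move; the robot and the scene stay as the last step left them, time stands still between calls to the robot, and variables do not carry over. Pictures are saved under pics/ and viewed, and the job is handed in when it is done.

Besides the shell and the picture viewer there is one more tool, called after "Request:" as name(argument=value, ...), one argument or row to a line, values as JSON. move_arm: Moves the arm, as the interface text tells. Its arguments: {"type":"object","properties":{"steps":{"type":"array","items":{"type":"array","items":{"type":"number"}}},"newtons":{"type":"number"}},"required":["steps"]}

```bash
ls; mkdir -p pics
python3 - <<'E'
from bench import telemetry, viewer, ticket, env
import cv2, pickle
print(telemetry.get_state())
print([a for a in dir(env) if a[0]!='_'], env.grip_point_offset)
for n in ["scene","side","wrist"]:
    c=viewer.capture(n); pickle.dump(c,open(f"pics/{n}0.pkl","wb"))
    cv2.imwrite(f"pics/{n}0.png",c["image"][:,:,::-1])
    print(n,{k:v for k,v in c.items() if k!="image"})
E
```

```text
pics
{'clock': 0.0, 'qpos': array([-7.88099148e+01,  2.83149843e+01,  7.71268213e+01,  2.59450292e-04,
        7.46283031e+01, -5.47179602e+00]), 'qvel': array([ 0.01696973, -0.08427593,  0.03296595, -0.12851229, -0.08262019,
       -0.0392338 ]), 'tau': array([-1.85760480e-03, -8.78828788e+01, -3.81856978e+01,  7.06982659e-02,
        5.32849773e-02, -7.06033802e-05]), 'ee_pos': array([ 0.17913265, -0.59838619,  0.21333901]), 'orientation': array([-1.79930235e+02, -6.93420180e-03,  1.66618081e+01]), 'wrist_force': array([-0.30678208, -0.39583484,  0.1974582 ]), 'moment': array([ 0.0320049 , -0.00712121,  0.00778649]), 'finger_gap': 0.09106431105756675}
['IKError', 'grip_point_offset'] 0.0188
scene {'camera_matrix': array([[422.33803579,   0.        , 280.30865713],
       [  0.        , 422.33803579, 208.46137856],
       [  0.        ,   0.        ,   1.        ]]), 'pose': array([[ 0.65027829,  0.42164251, -0.63194599,  1.11723497],
       [ 0.7596327 , -0.37162953,  0.53371308, -0.57632253],
       [-0.00981367, -0.82710887, -0.56195606,  0.60577283],
       [ 0.        ,  0.    
[... 299 characters left out ...]
97,  0.60180896, -0.79263037,  1.13939211],
       [-0.00387549, -0.796672  , -0.60439946,  1.03401928],
       [ 0.        ,  0.        ,  0.        ,  1.        ]])}
wrist {'camera_matrix': array([[343.11992098,   0.        , 281.40796975],
       [  0.        , 343.11992098, 208.40480365],
       [  0.        ,   0.        ,   1.        ]]), 'hand_eye': array([[ 1.25928785e-03, -9.59486874e-01, -2.81750514e-01,
         7.82562762e-02],
       [ 9.99999193e-01,  1.16138325e-03,  5.14479446e-04,
         1.06124354e-03],
       [-1.66415946e-04, -2.81750935e-01,  9.59487563e-01,
        -1.70793553e-01],
       [ 0.00000000e+00,  0.00000000e+00,  0.00000000e+00,
         1.00000000e+00]])}
```

View pics/scene0.png

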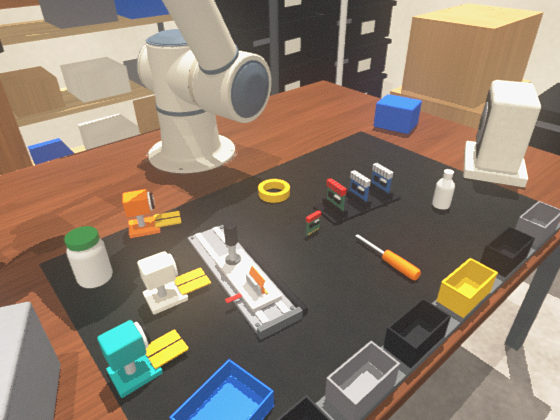

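View pics/side0.png

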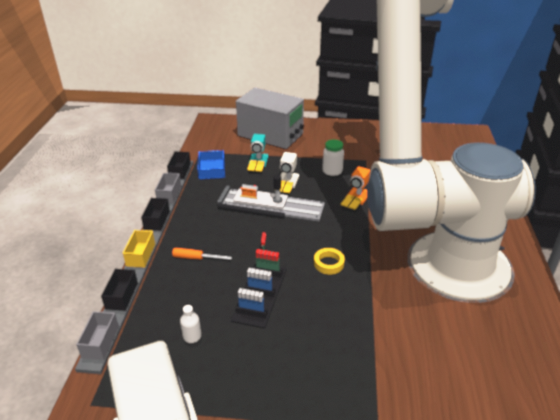

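View pics/wrist0.png

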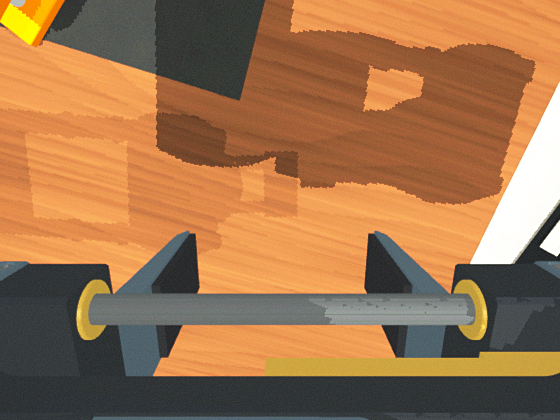

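The scene view shows the rack with the red-bar board at about (337,192) and the small look-alike at (313,222). The slide runs from (195,235) to (295,315), with its handle at (231,240) and the white camera at (160,280). I'll zoom in to measure.

Run:
```python
import cv2
a=cv2.imread("pics/scene0.png")
cv2.imwrite("pics/s_a.png",cv2.resize(a[215:335,130:310],None,fx=4.4,fy=4.4,interpolation=cv2.INTER_CUBIC))
cv2.imwrite("pics/s_b.png",cv2.resize(a[155:245,290:410],None,fx=6,fy=6,interpolation=cv2.INTER_CUBIC))
b=cv2.imread("pics/side0.png")
cv2.imwrite("pics/d_a.png",cv2.resize(b[140:330,200:350],None,fx=3.1,fy=3.1,interpolation=cv2.INTER_CUBIC))
```

```text
(no output)
```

View pics/s_a.png

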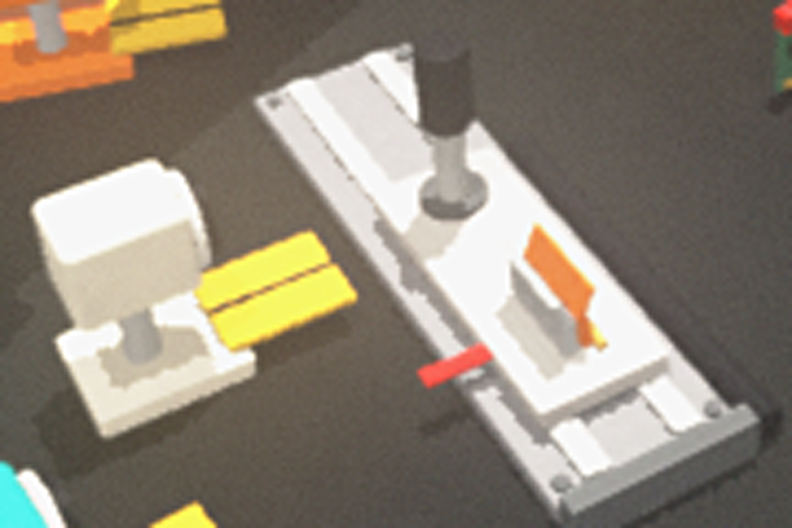

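View pics/s_b.png

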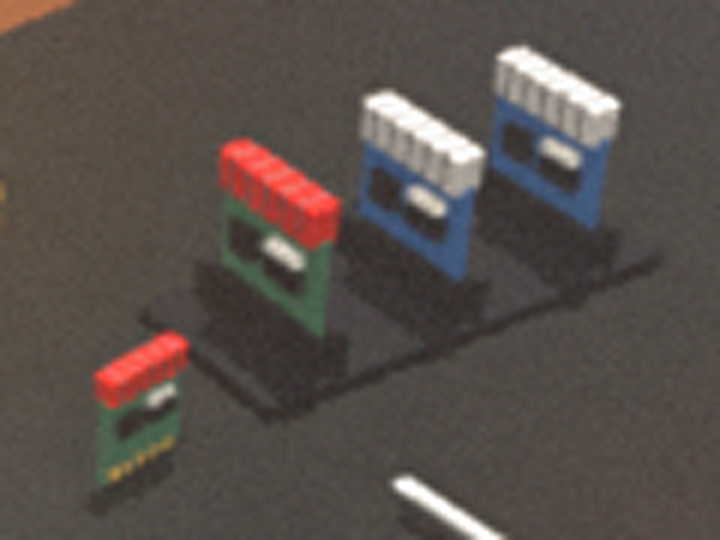

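View pics/d_a.png

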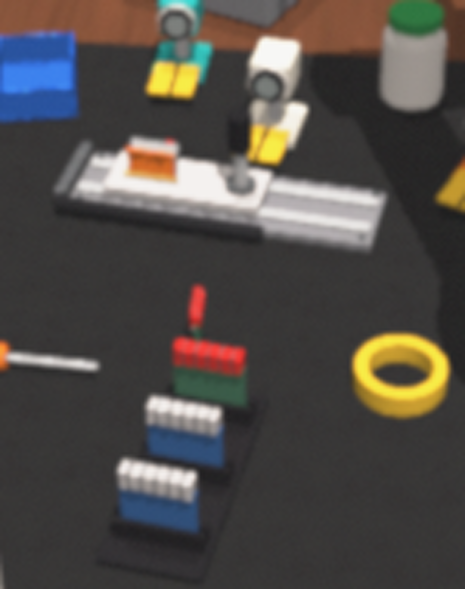

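```bash
cat > h.py <<'E'
import numpy as np, cv2, pickle
from scipy.spatial.transform import Rotation as Ro
def Twrist(st,c):
    T=np.eye(4); T[:3,:3]=Ro.from_euler('xyz',st['orientation'],degrees=True).as_matrix(); T[:3,3]=st['ee_pos']
    return T@c['hand_eye']
def ray(K,P,uv):
    d=np.linalg.inv(K)@np.array([uv[0],uv[1],1.0]); return P[:3,3],P[:3,:3]@d
def plane(K,P,uv,z):
    o,d=ray(K,P,uv); return o+d*(z-o[2])/d[2]
def tri(rs):
    A=np.zeros((3,3));b=np.zeros(3)
    for o,d in rs:
        d=d/np.linalg.norm(d);M=np.eye(3)-np.outer(d,d);A+=M;b+=M@o
    x=np.linalg.solve(A,b)
    return x,[np.linalg.norm(np.cross(x-o,d/np.linalg.norm(d))) for o,d in rs]
def proj(K,P,X):
    q=np.linalg.inv(P)@np.append(X,1); return (K@q[:3]/q[2])[:2]
def load(n):
    c=pickle.load(open(f"pics/{n}.pkl","rb")); return c
E
python3 - <<'E'
from h import *
s=load("scene0");d=load("side0")
K1,P1=s['camera_matrix'],s['pose'];K2,P2=d['camera_matrix'],d['pose']
def sa(x,y):return (130+x/4.4,215+y/4.4)
def sb(x,y):return (290+x/6,155+y/6)
def da(x,y):return (200+x/3.1,140+y/3.1)
def both(n,a,b,z): 
    print(n,'tri',*[np.round(q,4) for q in tri([ray(K1,P1,a),ray(K2,P2,b)])],'pl',plane(K1,P1,a,z).round(4),plane(K2,P2,b,z).round(4))
both('handletop',sa(443,55),da(240,112),.117)
both('redbar',sb(281,195),da(209,358),.074)
both('small',sb(142,370),da(197,305),.05)
both('blue1',sb(423,143),da(183,415),.074)
both('blue2',sb(558,96),da(157,480),.074)
both('line end',sa(325,262),da(265,160),.02)
both('line far',sa(213,303),da(275,128),.02)
both('pointer tip',sa(425,380),da(172,142),.03)
for p in [(265,100),(405,45),(560,515),(755,425)]: print('base',plane(K1,P1,sa(*p),.015).round(3))
for p in [(275,410),(140,315),(660,258)]: print('rack',plane(K1,P1,sb(*p),.02).round(3))
both('bar L',sb(240,145),da(245,345),.083)
both('bar R',sb(322,200),da(175,342),.083)
E
```

```text
handletop tri [ 0.5448 -0.2248  0.1138] [0.0041 0.0041] pl [ 0.5539 -0.2268  0.117 ] [ 0.5416 -0.2251  0.117 ]
redbar tri [0.5362 0.0926 0.0715] [0.0017 0.0017] pl [0.541  0.0895 0.074 ] [0.5345 0.0939 0.074 ]
small tri [ 0.5604 -0.0078  0.0446] [0.0016 0.0016] pl [ 0.5676 -0.0132  0.05  ] [ 0.5582 -0.003   0.05  ]
blue1 tri [0.5487 0.1654 0.0728] [0.0014 0.0014] pl [0.5515 0.1639 0.074 ] [0.5474 0.1656 0.074 ]
blue2 tri [0.5598 0.24   0.0723] [0.0017 0.0017] pl [0.5635 0.2375 0.074 ] [0.558  0.2405 0.074 ]
line end tri [ 0.5252 -0.2863  0.013 ] [0.0034 0.0034] pl [ 0.5365 -0.2892  0.02  ] [ 0.522  -0.2805  0.02  ]
line far tri [ 0.5194 -0.3408  0.0176] [0.0035 0.0035] pl [ 0.5262 -0.341   0.02  ] [ 0.5169 -0.3417  0.02  ]
pointer tip tri [ 0.6263 -0.298   0.0229] [0.0024 0.0024] pl [ 0.6351 -0.3008  0.03  ] [ 0.623  -0.2904  0.03  ]
base [ 0.408 -0.245  0.015]
base [ 0.415 -0.164  0.015]
base [ 0.717 -0.294  0.015]
base [ 0.734 -0.204  0.015]
rack [0.592 0.037 0.02 ]
rack [0.509 0.044 0.02 ]
rack [0.624 0.24  0.02 ]
bar L tri [0.5082 0.0918 0.0853] [0.0058 0.0058] pl [0.5129 0.0944 0.083 ] [0.5041 0.0843 0.083 ]
bar R tri [0.5648 0.0867 0.0836] [0.0001 0.0001] pl [0.5641 0.0875 0.083 ] [0.565  0.0861 0.083 ]
```

Request:
move_arm(
  steps=[
    [0, 0, -10, 0, 0, 0.15, 0],
    [0, 0, -10, 0, 0, 0.15, 0],
    [0, 0, -10, 0, 0, 0.148, 0],
    [26, -43, -3, 0, 0, 0, 0],
    [26, -43, -3, 0, 0, 0, 0],
    [26, -43, -3, 0, 0, 0, 0],
    [26, -43, -3, 0, 0, 0, 0],
    [26, -43, -3, 0, 0, 0, 0],
  ],
  newtons=30,
)

```text
clock: 1.15
ee_pos: [0.342, -0.4054, 0.2589]
orientation: [-180.0, 0.0, -9.0]
wrist_force: [0.5, -1.2, 0.1]
finger_gap: 0.046
```

Request:
move_arm(
  steps=[
    [26, -43, -3, 0, 0, 0, 0],
    [26, -43, -3, 0, 0, 0, 0],
    [26, -43, 0, 0, 0, 0, 0],
    [20, -40, 0, 0, 0, 0, 0],
    [0, 0, 0, 0, 0, 0, 0],
    [0, 0, 0, 0, 0, 0, 0],
  ],
)

```text
clock: 1.9
ee_pos: [0.4643, -0.2553, 0.2648]
orientation: [180.0, 0.0, -9.0]
wrist_force: [-0.5, -0.2, 0.6]
finger_gap: 0.0458
```

```bash
cat > snap.py <<'E'
import sys
from h import *
from bench import telemetry, viewer
def snap(cam,tag):
    st=telemetry.get_state(); c=viewer.capture(cam); c['st']=st
    if cam=='wrist': c['pose']=Twrist(st,c)
    pickle.dump(c,open(f"pics/{cam}{tag}.pkl","wb")); cv2.imwrite(f"pics/{cam}{tag}.png",c['image'][:,:,::-1])
    print(cam,st['clock'],st['ee_pos'].round(4),st['orientation'].round(2),st['wrist_force'].round(2),round(st['finger_gap'],4))
    return c
if __name__=="__main__":
    for cam in sys.argv[2:]: snap(cam,sys.argv[1])
E
python3 snap.py 1 wrist
```

```text
wrist 1.9 [ 0.4643 -0.2553  0.2648] [ 1.7999e+02  2.0000e-02 -8.9700e+00] [-0.51 -0.16  0.65] 0.0458
```

View pics/wrist1.png

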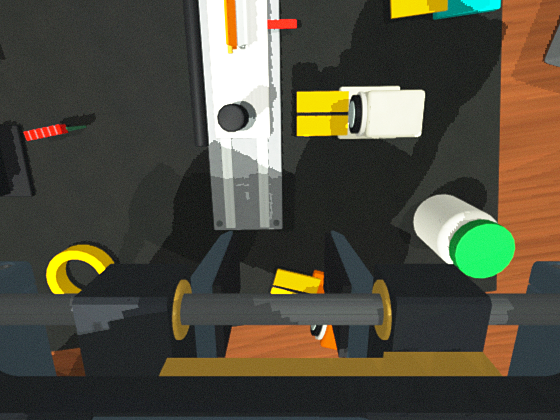

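The wrist view shows the handle at (233,117), pointer at (285,23), index line at (322,113), and the clip cut off at the top at (232,20). I'll move on 80 mm for a second view.

Request:
move_arm(
  steps=[
    [40, 0, 0, 0, 0, 0, 0],
    [50, 0, 0, 0, 0, 0, 0],
    [0, 0, 0, 0, 0, 0, 0],
    [0, 0, 0, 0, 0, 0, 0],
  ],
)

```text
clock: 2.45
ee_pos: [0.5525, -0.27, 0.2645]
orientation: [-180.0, 0.1, -9.1]
wrist_force: [0.1, 0.2, 0.9]
finger_gap: 0.046
```

```bash
python3 snap.py 2 wrist; python3 -c "
import cv2
a=cv2.imread('pics/wrist2.png');cv2.imwrite('pics/w2c.png',cv2.resize(a[60:240,180:380],None,fx=3.3,fy=3.3,interpolation=cv2.INTER_CUBIC))"
```

```text
wrist 2.45 [ 0.5525 -0.27    0.2645] [-1.7999e+02  6.0000e-02 -9.0700e+00] [0.06 0.25 0.9 ] 0.046
```

View pics/wrist2.png

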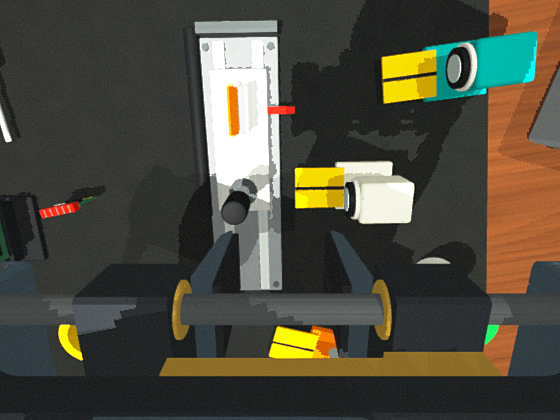

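View pics/w2c.png

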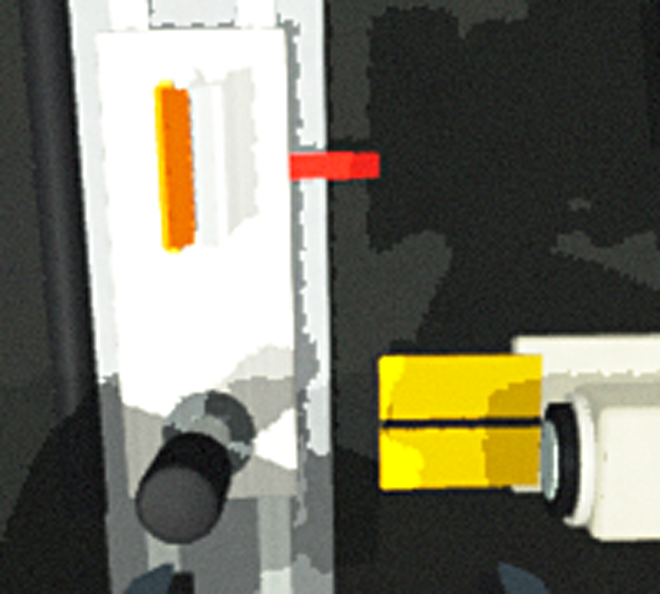

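```bash
python3 - <<'E'
from h import *
w1=load("wrist1");w2=load("wrist2");K=w1['camera_matrix'];P1,P2=w1['pose'],w2['pose']
def c2(x,y):return (180+x/3.3,60+y/3.3)
img=w2['image']
def ctr(img,lo,hi,box):
    hsv=cv2.cvtColor(img,cv2.COLOR_RGB2HSV);m=cv2.inRange(hsv,lo,hi);k=np.zeros_like(m);x0,y0,x1,y1=box;k[y0:y1,x0:x1]=m[y0:y1,x0:x1]
    ys,xs=np.nonzero(k);return xs,ys
xs,ys=ctr(w2['image'],(0,150,120),(5,255,255),(265,90,310,125));print('ptr2',xs.min(),xs.max(),ys.mean())
p2=(xs.max()+.5,ys[xs>xs.max()-4].mean())
xs,ys=ctr(w1['image'],(0,150,120),(5,255,255),(265,10,310,40));print('ptr1',xs.min(),xs.max(),ys.mean())
p1=(xs.max()+.5,ys[xs>xs.max()-4].mean())
T,e=tri([ray(K,P1,p1),ray(K,P2,p2)]);print('pointer tip',T.round(4),e)
for z in (.02,.025,.03):print(z,plane(K,P1,p1,z).round(4),plane(K,P2,p2,z).round(4))
for p in [((270,42),(276,283)),((207,45),(214.5,284))]:
    a,b=[plane(K,P2,q,.015) for q in p];d=a-b;print('slide yaw',np.degrees(np.arctan2(d[1],d[0])),np.linalg.norm(d),a.round(4),b.round(4))
print('screws w1',plane(K,P1,(221,223),.015).round(4),plane(K,P1,(273,223),.015).round(4))
# handle top w1 circle ~
print('handle', plane(K,P1,(234,114),.117).round(4), plane(K,P2,c2(180,502),.117).round(4), tri([ray(K,P1,(234,114)),ray(K,P2,c2(180,502))]))
# index line
a=(296.5,113.5)
for z in (.01,.015,.02,.025):print('idx',z,plane(K,P2,c2(381,424),z).round(4),plane(K,P1,(297,114),z).round(4),plane(K,P2,c2(540,424),z).round(4))
for n,p in dict(or_top=(165,85),or_bot=(180,248),orR_top=(188,88),orR_bot=(193,245),jL=(196,240),jR=(256,75)).items(): print(n,plane(K,P2,c2(*p),.060).round(4))
E
python3 -c "
import cv2
a=cv2.imread('pics/wrist1.png');cv2.imwrite('pics/w1c.png',cv2.resize(a[0:160,190:360],None,fx=3.7,fy=3.7,interpolation=cv2.INTER_CUBIC))
a=cv2.imread('pics/wrist2.png');cv2.imwrite('pics/w2d.png',cv2.resize(a[75:145,215:300],None,fx=8,fy=8,interpolation=cv2.INTER_CUBIC))"
```

```text
ptr2 268 294 109.81042654028435
ptr1 268 296 23.66187050359712
pointer tip [ 0.6254 -0.2987  0.0251] [np.float64(0.00014680621051340337), np.float64(0.00014680621051347889)]
0.02 [ 0.6264 -0.2992  0.02  ] [ 0.6254 -0.2987  0.02  ]
0.025 [ 0.6254 -0.2988  0.025 ] [ 0.6254 -0.2985  0.025 ]
0.03 [ 0.6244 -0.2985  0.03  ] [ 0.6255 -0.2984  0.03  ]
slide yaw -7.969382374809567 0.2999277136254941 [ 0.7014 -0.2824  0.015 ] [ 0.4044 -0.2409  0.015 ]
slide yaw -10.539256323781474 0.29843692000165545 [ 0.7094 -0.2123  0.015 ] [ 0.416  -0.1577  0.015 ]
screws w1 [ 0.4126 -0.17    0.015 ] [ 0.4021 -0.2364  0.015 ]
handle [ 0.5431 -0.2265  0.117 ] [ 0.5411 -0.2239  0.117 ] (array([ 0.54329949, -0.22659775,  0.12548344]), [np.float64(0.0010619531851714797), np.float64(0.0010619531851714754)])
idx 0.01 [ 0.5298 -0.2863  0.01  ] [ 0.5318 -0.2866  0.01  ] [ 0.5202 -0.3467  0.01  ]
idx 0.015 [ 0.531  -0.2862  0.015 ] [ 0.5319 -0.2864  0.015 ] [ 0.5215 -0.346   0.015 ]
idx 0.02 [ 0.5322 -0.2862  0.02  ] [ 0.5321 -0.2862  0.02  ] [ 0.5228 -0.3452  0.02  ]
idx 0.025 [ 0.5334 -0.2862  0.025 ] [ 0.5322 -0.286   0.025 ] [ 0.5241 -0.3445  0.025 ]
or_top [ 0.6596 -0.235   0.06  ]
or_bot [ 0.6099 -0.23    0.06  ]
orR_top [ 0.6576 -0.242   0.06  ]
orR_bot [ 0.6101 -0.2343  0.06  ]
jL [ 0.6115 -0.2356  0.06  ]
jR [ 0.6581 -0.2637  0.06  ]
```

View pics/w1c.png

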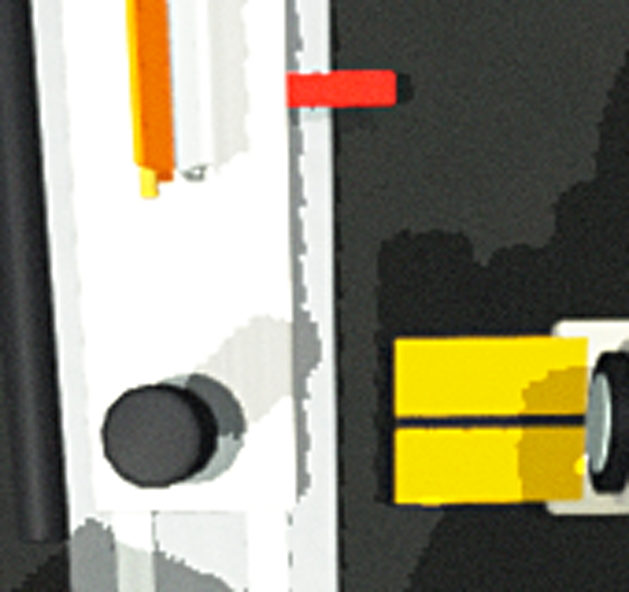

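View pics/w2d.png

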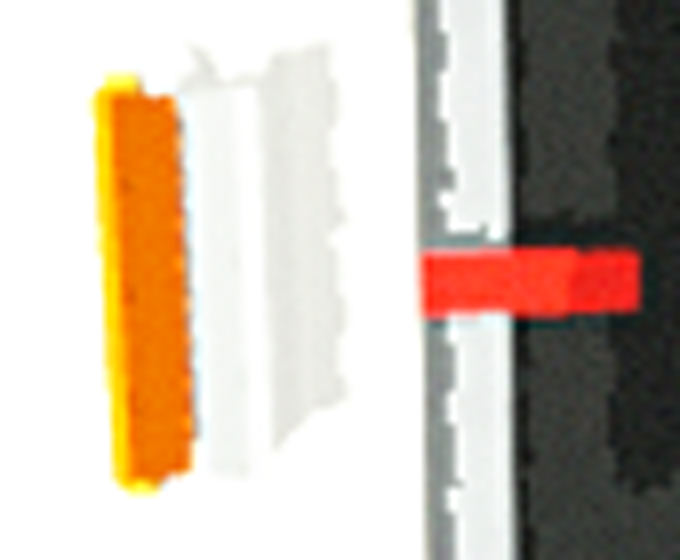

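Run:
```python
from h import *
w1=load("wrist1");w2=load("wrist2");K=w1['camera_matrix'];P1,P2=w1['pose'],w2['pose']
yaw=np.radians(-8.4);ex=np.array([np.cos(yaw),np.sin(yaw)]);ey=np.array([-ex[1],ex[0]])
O=np.array([.635,-.238])
loc=lambda p:(np.array([(p[:2]-O)@ex,(p[:2]-O)@ey])*1000).round(1)
def d(x,y):return(215+x/8,75+y/8)
for n,p,z in [('or top outer mid',d(105,285),.06),('or inner mid',d(186,285),.047),('fixed top mid',d(265,285),.06),('or top far',d(115,80),.06),('or top near',d(130,488),.06),('fix far',d(260,85),.06),('fix near',d(262,470),.06)]:
    print(n,loc(plane(K,P2,p,z)))
for nm,w,P,box in (('w1',w1,P1,(200,90,260,145)),('w2',w2,P2,(210,180,260,235))):
    g=cv2.cvtColor(w['image'],cv2.COLOR_RGB2GRAY);x0,y0,x1,y1=box
    c=cv2.HoughCircles(cv2.resize(g[y0:y1,x0:x1],None,fx=4,fy=4),cv2.HOUGH_GRADIENT,1,100,param1=100,param2=15,minRadius=40,maxRadius=75)
    print(nm,None if c is None else [(x0+q[0]/4,y0+q[1]/4,q[2]/4,loc(plane(K,P,(x0+q[0]/4,y0+q[1]/4),.117))) for q in c[0][:2]])
print('w1 handle left/right edges',loc(plane(K,P1,(190+103/3.7,118),.117)),loc(plane(K,P1,(190+212/3.7,118),.117)))
print('screw mid',[loc(p) for p in (np.array([.40735,-.2032]),np.array([.7054,-.24735]))])
print('ptr',loc(np.array([.6254,-.2987])),'idx',loc(np.array([.532,-.2862])))
```

```text
or top outer mid [-0.7  9.8]
or inner mid [-0.9  0.7]
fixed top mid [ -0.9 -11.2]
or top far [24.7  7.1]
or top near [-26.9   7.9]
fix far [ 23.9 -11.5]
fix near [-24.7  -9.9]
w1 [(np.float32(232.875), np.float32(117.875), np.float32(15.175), array([-95.9,  -0.9]))]
w2 [(np.float32(234.375), np.float32(210.625), np.float32(14.25), array([-93.4,   0.3]))]
w1 handle left/right edges [-95.9  12.6] [-96.1 -13.8]
screw mid [array([-230.3,    1.2]), array([71.,  1.])]
ptr [ -0.6 -61.5] idx [-94.9 -62.7]
```

Request:
move_arm(
  steps=[
    [-19, -49, 0, 0, 0, 0, 0],
    [-19, -49, 0, 0, 0, 0, 0],
    [-19, -49, 0, 0, 0, 0, 0],
    [-19, -49, 0, 0, 0, 0, 0],
    [-19, -49, 0, 0, 0, 0, 0],
    [-19, -49, 0, 0, 0, 0, 0],
    [-20, -49, 0, 0, 0, 0, 0],
    [0, 0, 0, 0, 0, 0, 0],
  ],
)

```text
clock: 3.5
ee_pos: [0.473, 0.0926, 0.2653]
orientation: [-180.0, -0.0, -8.8]
wrist_force: [0.2, -0.7, -0.1]
finger_gap: 0.0454
```

Request:
move_arm(
  steps=[
    [0, 0, 0, 0, 0, 0, 0],
    [0, 0, 0, 0, 0, 0, 0],
  ],
)

```text
clock: 3.75
ee_pos: [0.4749, 0.0892, 0.265]
orientation: [180.0, -0.0, -9.1]
wrist_force: [0.1, -0.9, 0.9]
finger_gap: 0.0457
```

```bash
python3 snap.py 3 wrist
```

```text
wrist 3.75 [0.4749 0.0892 0.265 ] [ 1.7999e+02 -1.0000e-02 -9.1000e+00] [ 0.12 -0.92  0.88] 0.0457
```

View pics/wrist3.png

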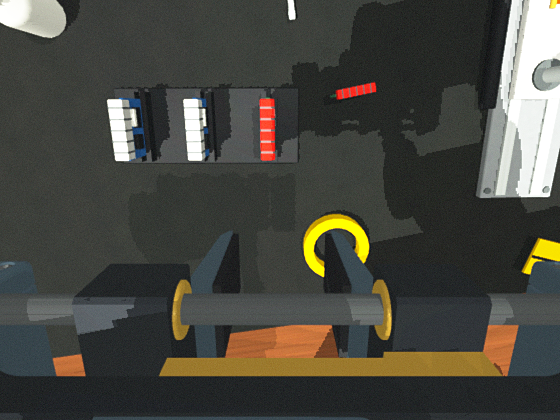

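Run:
```python
from h import *
w=load("wrist3");K=w['camera_matrix'];P=w['pose'];R=P
hsv=cv2.cvtColor(w['image'],cv2.COLOR_RGB2HSV);m=cv2.inRange(hsv,(0,130,90),(8,255,255))|cv2.inRange(hsv,(172,130,90),(179,255,255))
k=np.zeros_like(m);k[80:180,250:290]=m[80:180,250:290]
cn=max(cv2.findContours(k,cv2.RETR_EXTERNAL,cv2.CHAIN_APPROX_NONE)[0],key=cv2.contourArea)
X=np.array([plane(K,P,p[0],.083)[:2]*1000 for p in cn],np.float32)
r=cv2.minAreaRect(X);print(r,cv2.boundingRect(cn))
a=w['image'][75:175,95:310,::-1];cv2.imwrite('pics/w3c.png',cv2.resize(a,None,fx=3.7,fy=3.7,interpolation=cv2.INTER_CUBIC))
for p in [(107,91),(117,163),(298,88),(298,163)]:print(p,plane(K,P,p,.026).round(4))
```

```text
((528.1826782226562, 93.64576721191406), (14.226316452026367, 8.90584945678711), 80.96834564208984) (260, 131, 15, 10)
(107, 91) [0.6013 0.267  0.026 ]
(117, 163) [0.5206 0.2795 0.026 ]
(298, 88) [0.5706 0.0532 0.026 ]
(298, 163) [0.4866 0.0654 0.026 ]
```

View pics/w3c.png

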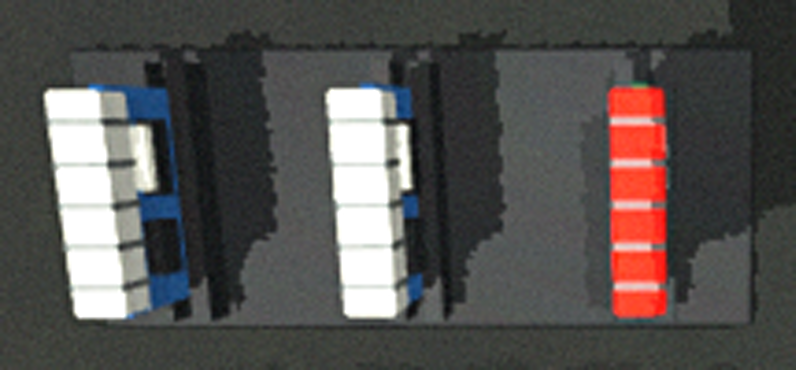

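Run:
```python
from h import *
w=load("wrist3");K=w['camera_matrix'];P=w['pose']
q=[plane(K,P,(95+x/3.7,75+y/3.7),.083) for x,y in [(609,89),(663,89),(613,317),(665,317)]]
for a in q:print(a.round(4))
c=sum(q)/4;print(c)
for a,b in((0,2),(1,3)):
    d=q[a]-q[b];print(np.linalg.norm(d),np.degrees(np.arctan2(d[1],d[0])))
T=w['st'];y=np.radians(-9.1);e=c[:2]-T['ee_pos'][:2];print('tool dx dy',e@[np.cos(y),np.sin(y)],e@[np.sin(y),-np.cos(y)])
```

```text
[0.5639 0.0949 0.083 ]
[0.5616 0.0808 0.083 ]
[0.5042 0.1043 0.083 ]
[0.5019 0.09   0.083 ]
[0.53288237 0.09250276 0.083     ]
0.06046226901042133 -8.999453438924485
0.060463857649507013 -8.840905351750678
tool dx dy 0.05677372835344708 -0.01239101175948222
```

Request:
move_arm(
  steps=[
    [28, -6, 0, 0, 0, 0, 0],
    [29, -6.5, 15, 0, 0, 0, 0],
    [0, 0, 40, 0, 0, 0, 0],
    [0, 0, 40, 0, 0, 0, 0],
    [0, 0, 30, 0, 0, 0, 0],
    [0, 0, 0, 0, 0, 0, 0],
    [0, 0, 0, 0, 0, 0, 0],
  ],
)

```text
clock: 4.68
ee_pos: [0.5338, 0.0934, 0.141]
orientation: [-180.0, -0.1, -9.1]
wrist_force: [0.5, -0.6, 0.2]
finger_gap: 0.0457
```

```bash
python3 snap.py 4 wrist side
```

```text
wrist 4.675 [0.5338 0.0934 0.141 ] [-1.7999e+02 -7.0000e-02 -9.0500e+00] [ 0.47 -0.58  0.19] 0.0457
side 4.725 [0.5339 0.0936 0.1413] [-1.7998e+02 -1.1000e-01 -9.0400e+00] [-0.3   0.13 -0.05] 0.0454
```

View pics/wrist4.png

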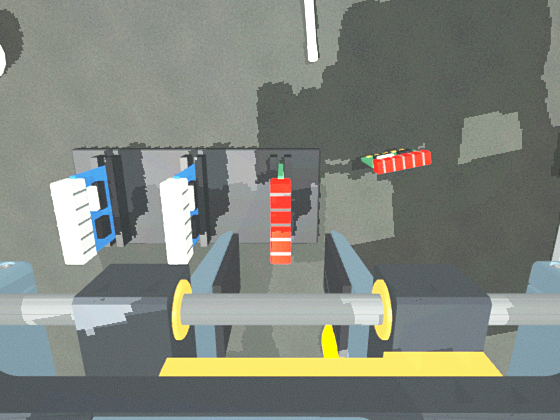

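The bar at (281,220) sits centred between the fingers, so I'll descend and grip.

Request:
move_arm(
  steps=[
    [0, 0, 30, 0, 0, 0, 0],
    [0, 0, 30, 0, 0, 0, 0],
    [0, 0, 21, 0, 0, 0, 0],
    [0, 0, 0, 0, 0, 0, 0],
    [0, 0, 0, 0, 0, 0, 0.4],
    [0, 0, 0, 0, 0, 0, 1],
    [0, 0, 0, 0, 0, 0, 1],
    [0, 0, 0, 0, 0, 0, 1],
  ],
  newtons=35,
)

```text
clock: 5.78
ee_pos: [0.5333, 0.0939, 0.0594]
orientation: [-180.0, -0.0, -9.0]
wrist_force: [-0.2, -0.5, 7.0]
finger_gap: 0.0136
```

Request:
move_arm(
  steps=[
    [0, 0, 0, 0, 0, 0, 1],
    [0, 0, -10, 0, 0, 0, 1],
    [0, 0, -20, 0, 0, 0, 1],
    [0, 0, -40, 0, 0, 0, 1],
    [0, 0, -50, 0, 0, 0, 1],
    [0, 0, -40, 0, 0, 0, 1],
    [0, 0, 0, 0, 0, 0, 1],
    [0, 0, 0, 0, 0, 0, 1],
  ],
)

```text
clock: 6.78
ee_pos: [0.5324, 0.0939, 0.2185]
orientation: [180.0, 0.0, -9.0]
wrist_force: [-0.9, 0.5, -1.3]
finger_gap: 0.0139
```

```bash
python3 snap.py 5 wrist scene
```

```text
wrist 6.775 [0.5324 0.0939 0.2185] [ 1.7999e+02  5.0000e-02 -9.0000e+00] [-0.9   0.53 -1.35] 0.0139
scene 6.825 [0.5322 0.0939 0.218 ] [ 1.7998e+02  1.0000e-01 -9.0100e+00] [-0.78 -0.4  -1.79] 0.0136
```

View pics/wrist5.png

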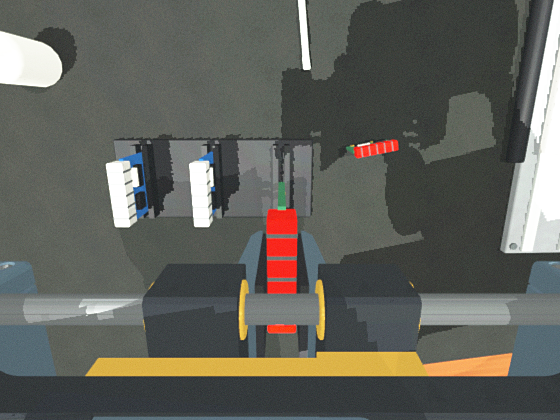

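View pics/scene5.png

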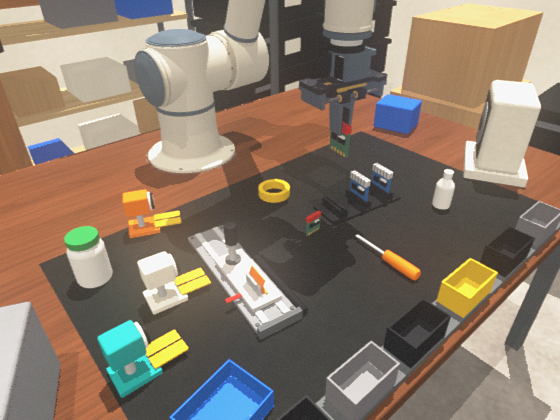

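```bash
python3 - <<'E'
from h import *
w=load("wrist5");K=w['camera_matrix'];H=w['hand_eye']
hsv=cv2.cvtColor(w['image'],cv2.COLOR_RGB2HSV);m=cv2.inRange(hsv,(0,130,90),(8,255,255))|cv2.inRange(hsv,(172,130,90),(179,255,255))
ys,xs=np.nonzero(m[180:345,250:310]);ys+=180;xs+=250;print(ys.min(),ys.max(),xs.min(),xs.max())
for r in (ys.min(),ys.max()):
    c=xs[abs(ys-r)<3];print(r,c.min(),c.max())
for uv in [(282,210),(282,333),(269,220),(297,220),(268,320),(297,320)]:print(uv,(plane(K,H,uv,-.0236)*1000).round(1))
E
python3 -c "
import cv2
a=cv2.imread('pics/wrist5.png');cv2.imwrite('pics/w5c.png',cv2.resize(a[160:360,230:340],None,fx=3,fy=3,interpolation=cv2.INTER_CUBIC))"
```

```text
209 333 266 297
209 268 295
333 268 295
(282, 210) [ 34.9   2.  -23.6]
(282, 333) [-29.3   2.1 -23.6]
(269, 220) [ 30.2  -3.9 -23.6]
(297, 220) [ 30.2   8.7 -23.6]
(268, 320) [-21.8  -4.9 -23.6]
(297, 320) [-21.8   9.5 -23.6]
```

View pics/w5c.png

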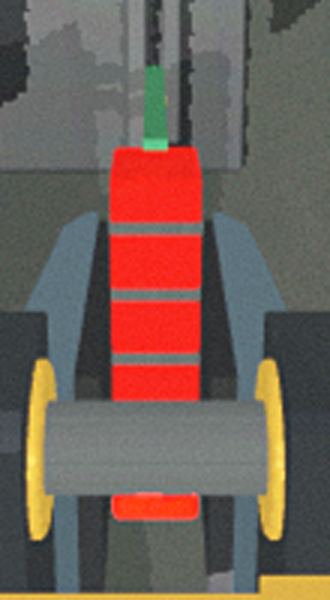

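Run:
```python
from h import *
w=load("wrist5");K=w['camera_matrix'];H=w['hand_eye']
for r in (220,236.7,258.3,279.3,324,333):print(r,(plane(K,H,(282,r),-.0236)*1000).round(1))
```

```text
220 [ 30.2   2.  -23.6]
236.7 [ 22.1   2.  -23.6]
258.3 [ 11.4   2.  -23.6]
279.3 [  0.5   2.  -23.6]
324 [-24.1   2.1 -23.6]
333 [-29.3   2.1 -23.6]
```

Request:
move_arm(
  steps=[
    [10, 20, 0, 0, 0, -0.0105, 1],
    [20, 43, 0, 0, 0, 0, 1],
    [23, 48, 0, 0, 0, 0, 1],
    [23, 48, 0, 0, 0, 0, 1],
    [23, 48, 0, 0, 0, 0, 1],
    [23, 48, 0, 0, 0, 0, 1],
    [17, 37, 0, 0, 0, 0, 1],
    [10, 20, 0, 0, 0, 0, 1],
  ],
)

```text
clock: 7.88
ee_pos: [0.6342, -0.2386, 0.2171]
orientation: [-180.0, 0.1, -8.5]
wrist_force: [0.0, 0.6, -0.3]
finger_gap: 0.014
```

Request:
move_arm(
  steps=[
    [0, 0, 20, 0, 0, 0, 1],
    [0, 0, 40, 0, 0, 0, 1],
    [0, 0, 30, 0, 0, 0, 1],
    [0, 0, 0, 0, 0, 0, 1],
    [0, 0, 0, 0, 0, 0, 1],
    [0, 0, 0, 0, 0, 0, 1],
  ],
)

```text
clock: 8.62
ee_pos: [0.6353, -0.2369, 0.1303]
orientation: [180.0, -0.1, -8.4]
wrist_force: [-0.3, -0.0, -1.7]
finger_gap: 0.0137
```

```bash
python3 snap.py 6 wrist scene side
python3 - <<'E'
import cv2
a=cv2.imread('pics/scene6.png');b=cv2.imread('pics/side6.png')
cv2.imwrite('pics/s6.png',cv2.resize(a[185:335,180:320],None,fx=4,fy=4,interpolation=cv2.INTER_CUBIC))
cv2.imwrite('pics/d6.png',cv2.resize(b[130:230,200:340],None,fx=5,fy=5,interpolation=cv2.INTER_CUBIC))
E
```

```text
wrist 8.625 [ 0.6353 -0.2369  0.1303] [ 1.7997e+02 -1.1000e-01 -8.4000e+00] [-0.25 -0.04 -1.7 ] 0.0137
scene 8.675 [ 0.6352 -0.2369  0.1302] [ 1.7997e+02 -1.0000e-01 -8.4100e+00] [-0.6  -0.29 -1.48] 0.0134
side 8.725 [ 0.635  -0.2368  0.13  ] [ 1.7997e+02 -9.0000e-02 -8.4000e+00] [-0.24 -0.57 -1.49] 0.0137
```

View pics/s6.png

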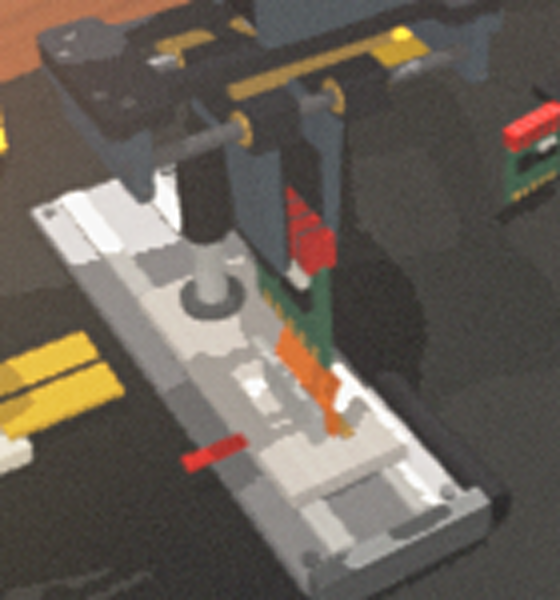

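View pics/d6.png

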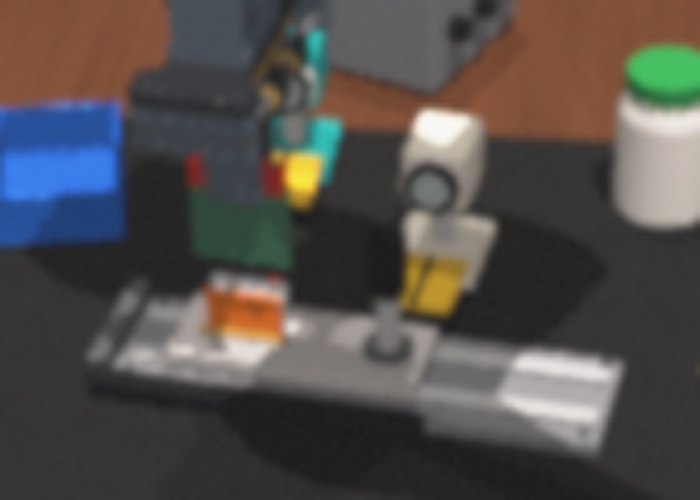

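View pics/wrist6.png

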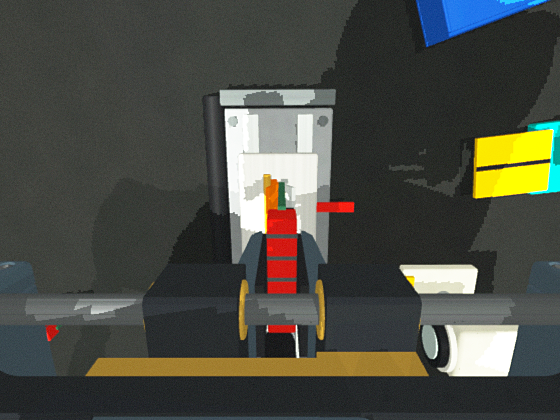

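Run:
```python
from h import *
w=load("wrist6");K=w['camera_matrix'];H=w['hand_eye']
a=w['image'][160:230,240:360,::-1];cv2.imwrite('pics/w6c.png',cv2.resize(a,None,fx=6.5,fy=6.5,interpolation=cv2.INTER_CUBIC))
```

```text
(no output)
```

View pics/w6c.png

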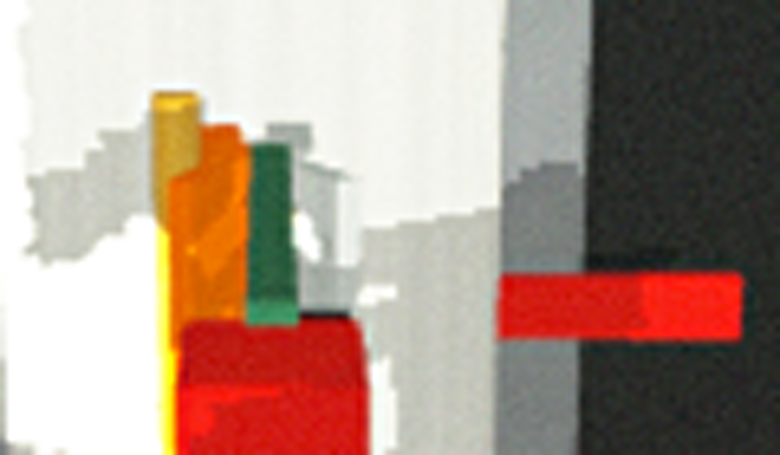

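Request:
move_arm(
  steps=[
    [-1, 0, 10, 0, 0, 0, 1],
    [0, 0, 10, 0, 0, 0, 1],
    [0, 0, 8, 0, 0, 0, 1],
    [0, 0, 5, 0, 0, 0, 1],
    [0, 0, 5, 0, 0, 0, 1],
    [0, 0, 0, 0, 0, 0, 1],
  ],
)

```text
clock: 9.52
ee_pos: [0.6342, -0.2353, 0.0908]
orientation: [-179.9, -0.0, -8.4]
wrist_force: [3.8, 8.1, 2.6]
finger_gap: 0.0136
```

Request:
move_arm(
  steps=[
    [0, 0, 4, 0, 0, 0, 1],
    [0, 0, 4, 0, 0, 0, 1],
    [0, 0, 3, 0, 0, 0, 1],
    [0, 0, 2, 0, 0, 0, 1],
    [0, 0, 0, 0, 0, 0, 1],
  ],
)

```text
clock: 10.15
ee_pos: [0.6349, -0.2351, 0.079]
orientation: [-179.9, -0.1, -8.4]
wrist_force: [2.9, 12.8, 18.2]
finger_gap: 0.0144
```

Request:
move_arm(
  steps=[
    [0, -1.5, 0, 0, 0, 0, 1],
    [0, 0, 1, 0, 0, 0, 1],
    [0, 0, 1, 0, 0, 0, 1],
    [0, 0, 0, 0, 0, 0, 1],
  ],
)

```text
clock: 10.65
ee_pos: [0.6351, -0.2346, 0.0782]
orientation: [-180.0, -0.2, -8.4]
wrist_force: [-3.1, 7.4, 31.0]
finger_gap: 0.0137
```

```bash
python3 snap.py 7 wrist scene side
python3 - <<'E'
import cv2
a=cv2.imread('pics/scene7.png');b=cv2.imread('pics/side7.png')
cv2.imwrite('pics/s7.png',cv2.resize(a[185:335,180:320],None,fx=4,fy=4,interpolation=cv2.INTER_CUBIC))
E
```

```text
wrist 10.65 [ 0.6351 -0.2346  0.0782] [-180.     -0.19   -8.38] [-3.09  7.35 30.96] 0.0137
scene 10.7 [ 0.6352 -0.2347  0.0781] [-180.     -0.19   -8.38] [-3.68  7.9  30.36] 0.0138
side 10.75 [ 0.6351 -0.2347  0.0781] [-179.99   -0.19   -8.38] [-3.09  8.18 29.37] 0.0137
```

View pics/s7.png

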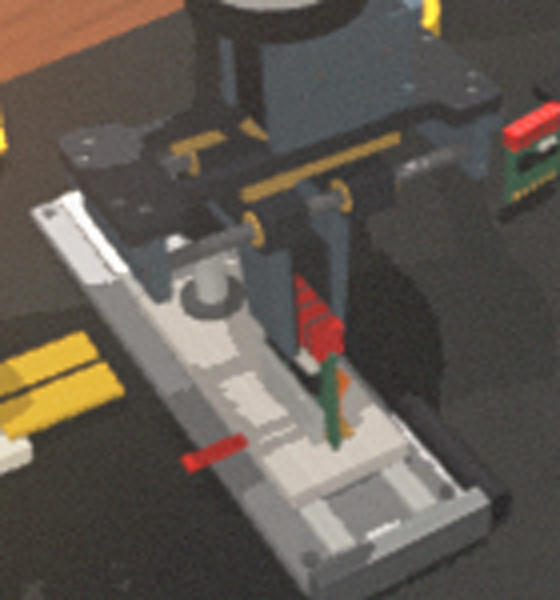

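View pics/wrist7.png

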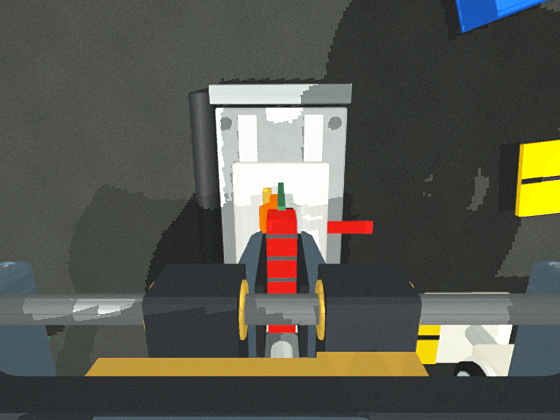

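Force is 31 N at the expected depth, so the board has bottomed out. I'll ease off, release, lift and check.

Request:
move_arm(
  steps=[
    [0, -1, -1.5, 0, 0, 0, 1],
    [0, 0, 0, 0, 0, 0, 1],
    [0, 0, 0, 0, 0, 0, 0.5],
    [0, 0, 0, 0, 0, 0, 0.2],
    [0, 0, 0, 0, 0, 0, 0],
    [0, 0, 0, 0, 0, 0, 0],
    [0, 0, -10, 0, 0, 0, 0],
    [0, 0, -20, 0, 0, 0, 0],
  ],
)

```text
clock: 11.8
ee_pos: [0.6336, -0.2338, 0.1076]
orientation: [-180.0, 0.1, -8.4]
wrist_force: [0.2, -0.7, 0.9]
finger_gap: 0.0458
```

Request:
move_arm(
  steps=[
    [0, 0, -30, 0, 0, 0, 0],
    [-20, 0, -40, 0, 0, 0, 0],
    [-50, 0, -30, 0, 0, 0, 0],
    [-50, 0, 0, 0, 0, 0, 0],
    [-20, 0, 0, 0, 0, 0, 0],
    [0, 0, 0, 0, 0, 0, 0],
    [0, 0, 0, 0, 0, 0, 0],
  ],
)

```text
clock: 12.68
ee_pos: [0.4964, -0.2139, 0.2079]
orientation: [180.0, -0.1, -8.4]
wrist_force: [-0.2, -0.3, -0.7]
finger_gap: 0.0458
```

```bash
python3 snap.py 8 wrist scene side
python3 - <<'E'
import cv2
a=cv2.imread('pics/scene8.png');b=cv2.imread('pics/side8.png')
cv2.imwrite('pics/s8.png',cv2.resize(a[185:335,180:320],None,fx=4,fy=4,interpolation=cv2.INTER_CUBIC))
cv2.imwrite('pics/d8.png',cv2.resize(b[130:230,200:340],None,fx=5,fy=5,interpolation=cv2.INTER_CUBIC))
E
```

```text
wrist 12.675 [ 0.4964 -0.2139  0.2079] [ 1.7998e+02 -7.0000e-02 -8.4100e+00] [-0.24 -0.3  -0.75] 0.0458
scene 12.725 [ 0.4965 -0.2138  0.2077] [ 1.7999e+02 -5.0000e-02 -8.4000e+00] [-0.73 -0.39 -1.04] 0.0458
side 12.775 [ 0.4964 -0.2137  0.2074] [ 1.7999e+02 -3.0000e-02 -8.3900e+00] [0.01 0.17 0.18] 0.0453
```

View pics/s8.png

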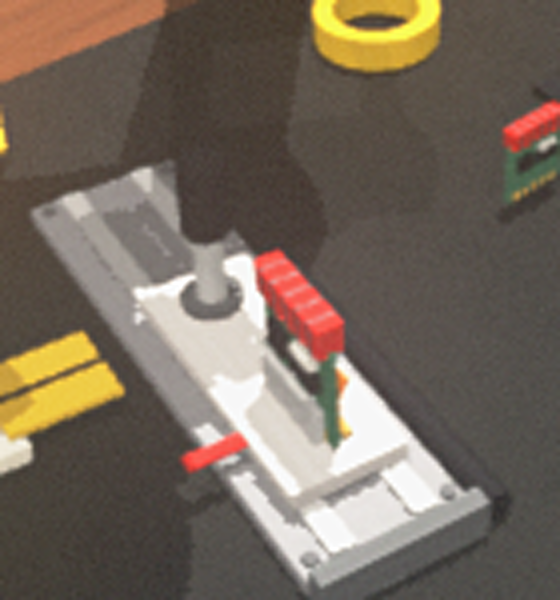

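View pics/d8.png

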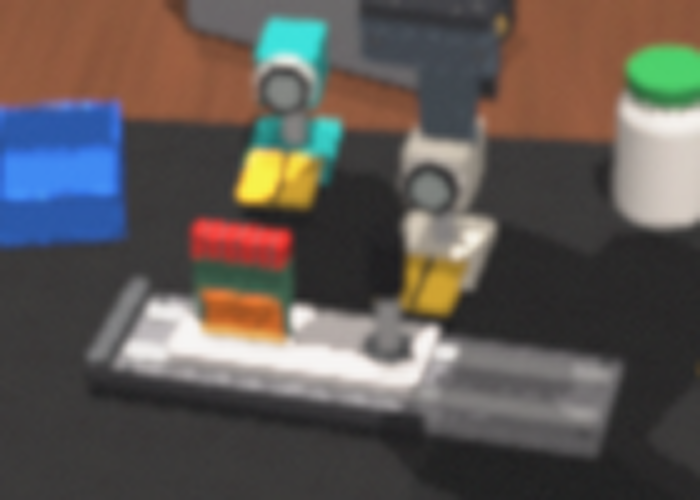

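View pics/wrist8.png

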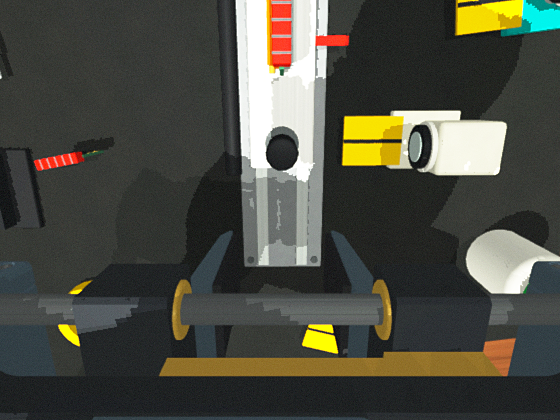

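```bash
python3 - <<'E'
from h import *
yaw=np.radians(-8.4);ex=np.array([np.cos(yaw),np.sin(yaw),0]);ey=np.array([-ex[1],ex[0],0])
for ref,(n,n0,C) in enumerate([('scene8','scene0',(.6351,-.2345)),('side8','side0',(.6351,-.2345))]):
    w=load(n);K,P=w['camera_matrix'],w['pose']
    hsv=cv2.cvtColor(w['image'],cv2.COLOR_RGB2HSV);m=cv2.inRange(hsv,(0,150,90),(4,255,255))|cv2.inRange(hsv,(173,150,90),(179,255,255))
    box=(240,240,270,280) if 'scene' in n else (235,170,262,190)
    x0,y0,x1,y1=box;k=np.zeros_like(m);k[y0:y1,x0:x1]=m[y0:y1,x0:x1];ys,xs=np.nonzero(k)
    print(n,'mask bbox',xs.min(),xs.max(),ys.min(),ys.max(),'ctr',xs.mean(),ys.mean())
    for h in (.093,.097):
        pts=np.array([proj(K,P,np.array([*C,h])+sx*.03*ex+sy*.007*ey+np.array([0,0,sz])) for sx in(-1,1) for sy in(-1,1) for sz in(-.009,.009)])
        print(h,pts.min(0),pts.max(0),pts.mean(0))
w=load('wrist8');K,P=w['camera_matrix'],w['pose'];O=np.array([.6346,-.2368,0])
loc=lambda p:(np.array([(p-O)@ex,(p-O)@ey])*1000).round(1)
print('ptr',loc(plane(K,P,(349,40.5),.025)),'handle',loc(plane(K,P,(282,153),.117)),plane(K,P,(282,153),.117),'idx',loc(plane(K,P,(344,141),.02)))
# tool-frame for handle
p=plane(K,P,(282,153),.117);print('bar near top edge ctr',loc(plane(K,P,(281.5,66),.102)))
hsv=cv2.cvtColor(w['image'],cv2.COLOR_RGB2HSV);g=cv2.cvtColor(w['image'],cv2.COLOR_RGB2GRAY)
c=cv2.HoughCircles(cv2.resize(g[125:180,255:310],None,fx=4,fy=4),cv2.HOUGH_GRADIENT,1,100,param1=100,param2=15,minRadius=40,maxRadius=85)
print(c/4)
E
python3 -c "
import cv2
a=cv2.imread('pics/wrist8.png');cv2.imwrite('pics/w8c.png',cv2.resize(a[0:200,220:430],None,fx=3,fy=3,interpolation=cv2.INTER_CUBIC))"
```

```text
scene8 mask bbox 244 265 247 274 ctr 255.1415525114155 261.3333333333333
0.093 [242.3677135  245.71577769] [265.4346188  274.10160482] [253.91059284 259.78801254]
0.097 [242.23811856 244.05750715] [265.3688157  272.44400616] [253.81289786 258.12905337]
side8 mask bbox 238 258 174 183 ctr 247.9041095890411 177.93150684931507
0.093 [238.62669115 174.48785525] [258.30404338 184.12285617] [248.52375134 179.28926724]
0.097 [238.55585148 173.43581757] [258.26193174 183.07743207] [248.46744292 178.24046777]
ptr [ -0.3 -62.8] handle [-94.1   0.3] [ 0.54154372 -0.2227613   0.117     ] idx [-93.9 -63.8]
bar near top edge ctr [-31.1   0.7]
[[[27.125 17.625 16.3  ]]]
```

View pics/w8c.png

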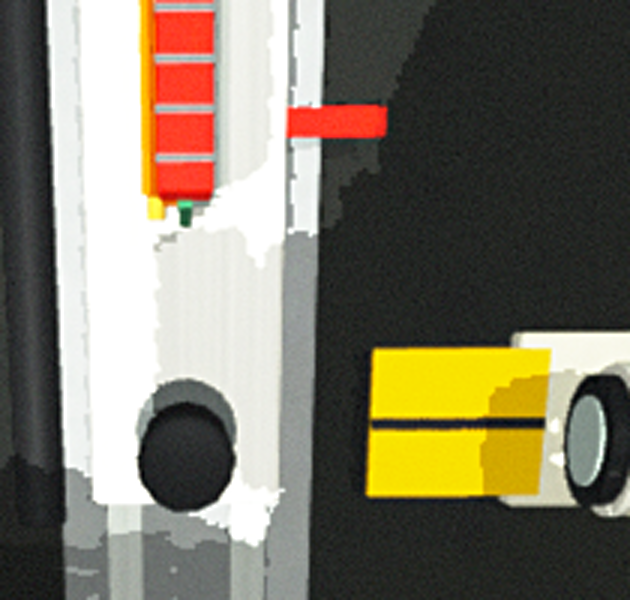

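Request:
move_arm(
  steps=[
    [25, 0.8, 0, 0, 0, 0, 0],
    [20, 0, 10, 0, 0, 0, 0],
    [0, 0, 35, 0, 0, 0, 0],
    [0, 0, 35, 0, 0, 0, 0],
    [0, 0, 30, 0, 0, 0, 0],
    [0, 0, 19, 0, 0, 0, 0],
    [0, 0, 0, 0, 0, 0, 0],
    [0, 0, 0, 0, 0, 0, 0],
  ],
)

```text
clock: 13.82
ee_pos: [0.5404, -0.221, 0.0787]
orientation: [180.0, -0.0, -8.4]
wrist_force: [-0.5, 0.1, 0.4]
finger_gap: 0.0453
```

Request:
move_arm(
  steps=[
    [0, 0, 0, 0, 0, 0, 0.3],
    [0, 0, 0, 0, 0, 0, 0.6],
    [0, 0, 0, 0, 0, 0, 1],
    [0, 0, 0, 0, 0, 0, 1],
    [0, 0, 0, 0, 0, 0, 1],
  ],
  newtons=55,
)

```text
clock: 14.45
ee_pos: [0.5402, -0.2205, 0.079]
orientation: [-180.0, -0.1, -8.4]
wrist_force: [0.8, 5.6, 5.4]
finger_gap: 0.025
```

```bash
python3 snap.py 9 wrist
```

```text
wrist 14.45 [ 0.5402 -0.2205  0.079 ] [-1.7998e+02 -5.0000e-02 -8.4100e+00] [0.84 5.6  5.37] 0.025
```

View pics/wrist9.png

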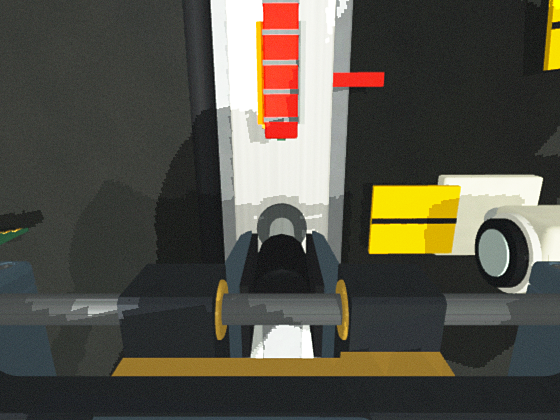

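The handle is gripped (gap 25 mm) and the board is upright. I'll pull most of the way, then measure.

Request:
move_arm(
  steps=[
    [-4, 0, 0, 0, 0, 0, 1],
    [-8, 0, 0, 0, 0, 0, 1],
    [-12, 0, 0, 0, 0, 0, 1],
    [-16, 0, 0, 0, 0, 0, 1],
    [-18, 0, 0, 0, 0, 0, 1],
    [-15, 0, 0, 0, 0, 0, 1],
    [-10, 0, 0, 0, 0, 0, 1],
    [-5, 0, 0, 0, 0, 0, 1],
  ],
)

```text
clock: 15.5
ee_pos: [0.4539, -0.2082, 0.079]
orientation: [180.0, -0.2, -8.4]
wrist_force: [10.3, 4.4, -3.6]
finger_gap: 0.0252
```

Request:
move_arm(
  steps=[
    [0, 0, 0, 0, 0, 0, 1],
    [0, 0, 0, 0, 0, 0, 1],
    [0, 0, 0, 0, 0, 0, 1],
  ],
)

```text
clock: 15.88
ee_pos: [0.4543, -0.2083, 0.079]
orientation: [180.0, -0.2, -8.4]
wrist_force: [8.6, 3.6, -2.6]
finger_gap: 0.025
```

```bash
python3 snap.py 10 wrist scene side; python3 -c "
import cv2
a=cv2.imread('pics/wrist10.png');cv2.imwrite('pics/w10c.png',cv2.resize(a[20:160,240:440],None,fx=4,fy=4,interpolation=cv2.INTER_CUBIC))
a=cv2.imread('pics/scene10.png');cv2.imwrite('pics/s10.png',cv2.resize(a[185:335,130:300],None,fx=4,fy=4,interpolation=cv2.INTER_CUBIC))"
```

```text
wrist 15.875 [ 0.4543 -0.2083  0.079 ] [ 1.7998e+02 -1.7000e-01 -8.4300e+00] [ 8.65  3.56 -2.62] 0.025
scene 15.925 [ 0.4543 -0.2083  0.079 ] [ 1.7998e+02 -1.7000e-01 -8.4200e+00] [ 8.72  3.59 -1.63] 0.0254
side 15.975 [ 0.4543 -0.2083  0.079 ] [ 1.7998e+02 -1.7000e-01 -8.4200e+00] [ 9.28  3.72 -1.84] 0.0254
```

View pics/wrist10.png

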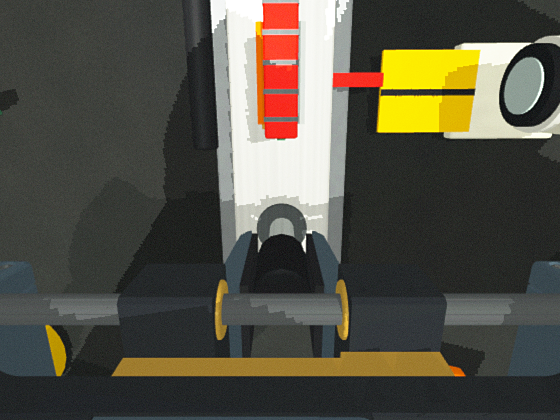

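View pics/w10c.png

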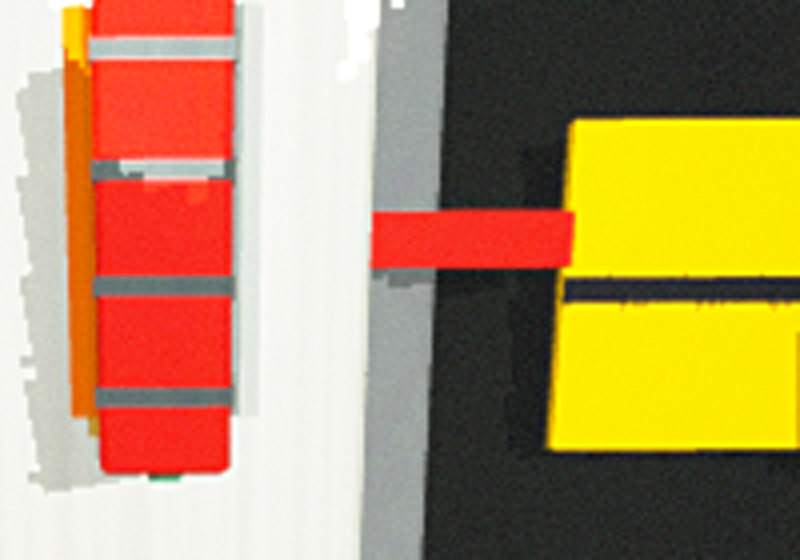

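View pics/s10.png

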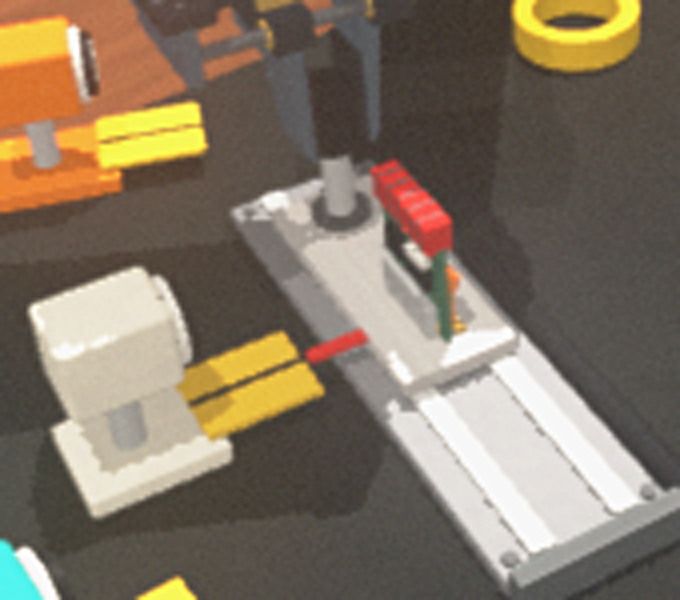

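Run:
```python
from h import *
w=load('wrist10');K,P=w['camera_matrix'],w['pose'];yaw=np.radians(-8.4);ex=np.array([np.cos(yaw),np.sin(yaw),0])
c=lambda x,y:(240+x/4,20+y/4)
p=c(570,240);i=c(566,290)
for zp in(.023,.025,.027):
  for zi in (.018,.02,.022): print(zp,zi,round(float((plane(K,P,p,zp)-plane(K,P,i,zi))@ex*1000),2))
print([np.linalg.norm(plane(K,P,c(570,211),z)-plane(K,P,c(570,268),z)) for z in (.02,.025)],np.linalg.norm(plane(K,P,c(566,278),.02)-plane(K,P,c(566,302),.02)))
s=load('scene10');K,P=s['camera_matrix'],s['pose']
q=lambda x,y:(130+x/4,185+y/4)
print('scene',(plane(K,P,q(310,357),.025)-plane(K,P,q(291,362),.02))@ex)
```

```text
0.023 0.018 7.15
0.023 0.02 7.24
0.023 0.022 7.32
0.025 0.018 7.0
0.025 0.02 7.08
0.025 0.022 7.17
0.027 0.018 6.85
0.027 0.02 6.93
0.027 0.022 7.02
[np.float64(0.008455320357613023), np.float64(0.008271513530686123)] 0.0036294112875855902
scene 0.007051562493073282
```

All estimates agree on about 7 mm more.

Request:
move_arm(
  steps=[
    [-3, 0, 0, 0, 0, 0, 1],
    [-3, 0, 0, 0, 0, 0, 1],
    [-1, 0, 0, 0, 0, 0, 1],
    [0, 0, 0, 0, 0, 0, 1],
    [0, 0, 0, 0, 0, 0, 1],
    [0, 0, 0, 0, 0, 0, 1],
    [0, 0, 0, 0, 0, 0, 1],
  ],
)

```text
clock: 16.9
ee_pos: [0.4474, -0.2073, 0.079]
orientation: [180.0, -0.2, -8.4]
wrist_force: [9.4, 4.5, -1.6]
finger_gap: 0.0249
```

```bash
python3 snap.py 11 wrist scene side; python3 -c "
import cv2
a=cv2.imread('pics/wrist11.png');cv2.imwrite('pics/w11c.png',cv2.resize(a[0:150,240:440],None,fx=4,fy=4,interpolation=cv2.INTER_CUBIC))
a=cv2.imread('pics/scene11.png');cv2.imwrite('pics/s11.png',cv2.resize(a[185:335,130:300],None,fx=4,fy=4,interpolation=cv2.INTER_CUBIC))"
```

```text
wrist 16.9 [ 0.4474 -0.2073  0.079 ] [179.98  -0.18  -8.42] [ 9.42  4.52 -1.6 ] 0.0249
scene 16.95 [ 0.4474 -0.2073  0.079 ] [179.98  -0.18  -8.42] [10.75  4.11 -1.42] 0.0253
side 17.0 [ 0.4475 -0.2073  0.079 ] [179.98  -0.18  -8.43] [ 8.27  4.3  -1.12] 0.025
```

View pics/w11c.png

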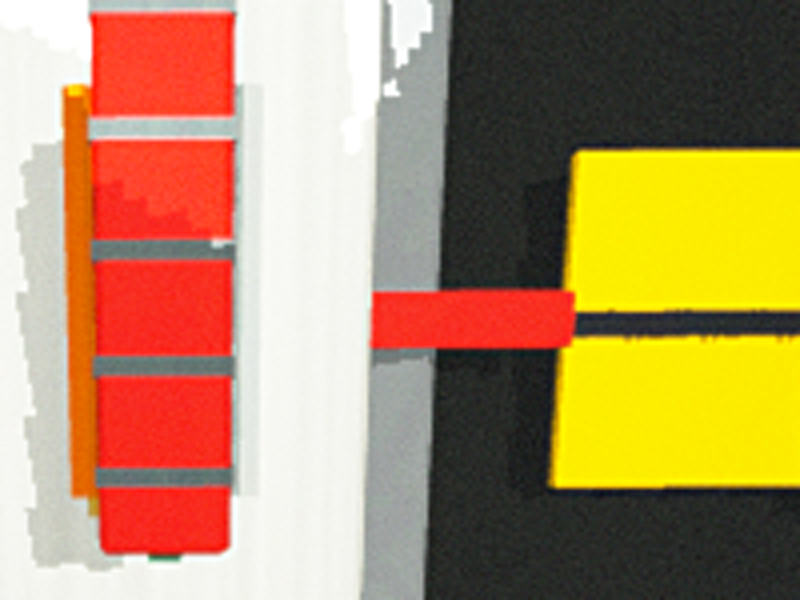

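View pics/s11.png

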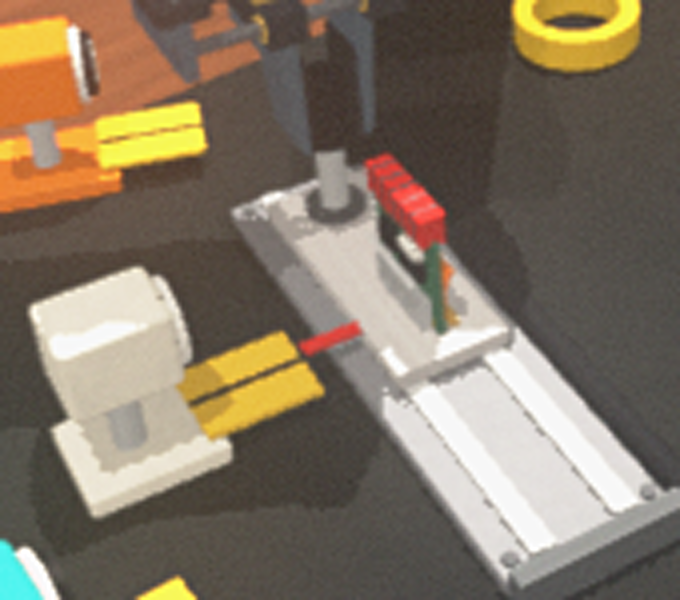

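View pics/side11.png

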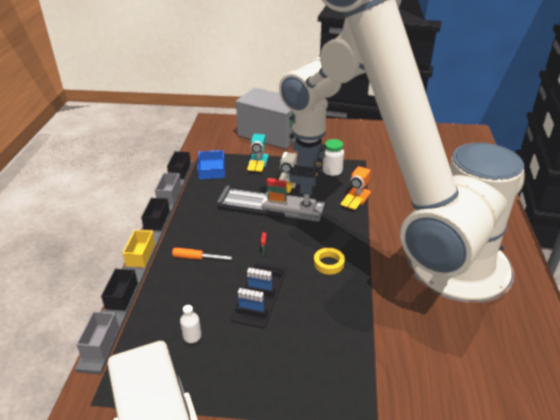

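The pointer (crop row 320) now lines up with the black line (row 323). The board stands in the clip, the pull force holds at about 9 N, and the other things haven't moved. I'm handing in.

```bash
python3 -c "
from bench import ticket; print(ticket.hand_in())"
```

```text
the job is handed in; nothing more can be done
None
```

I moved the green board from the rack into the sprung clip, component side to the camera, and let go of it. I then pulled the slide out about 94 mm by its handle, handed the job in at about 17 s of the 64 s while still gripping it, and got no verdict back.

- **Board:** it bottomed out at about 31 N, at the height expected for fully seated. After release, its bar projected onto both fixed views to within about 1 to 2 pixels of the seated, upright position. While inserting there was a sideways force of about 13 N, which I reduced by shifting the board about 2.5 mm towards +y. I could not measure the jaw angle directly.
- **Pointer:** it lines up with the index line to under 1 mm in the wrist view. The wrist, scene and travel estimates of the last 7 mm agreed.
- **Holding:** the wrist force along the pull was steady at about 8 to 11 N, with the slide still.
- **Other items:** the blue boards, the small look-alike board and the loose items look unmoved in the last pictures. I did not measure them.

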